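# Line up the canister set on the closet shelf

## Robot

A 7-joint arm with a two-finger parallel gripper is mounted at the origin on the work surface. World frame = base frame: x ahead of the robot, y to its left, z up, the work surface at z = 0. Lengths are in m, angles in rad, forces in N, time in s.
With the tool pointing down it reaches from about 0.425 to 0.925 m from the base axis. Payload 6.8 kg.
Tool frame: the origin (TCP) lies where the fingers leave the gripper's body, on its centre line; the fingertips stand 73 mm ahead of it and the grasp point (between the pads) lies 54 mm ahead of it; z points along the fingers, y is the line along which they close (so a half turn about z gives the same grasp; the last joint's range is limited). The gripper opens to 85 mm and grips with 20 to 120 N. Pads are 22 mm wide; open, the fingers measure 114 mm over their backs; the gripper's body (76 mm by 85 mm) begins 54 mm behind the grasp point. The pads swing forward as they close: fully open they stand 13 mm farther back than shut.
Start: joints at [1.084, 0.477, 0.022, 1.555, -0.011, 1.109, -0.083], TCP at [0.25, -0.627, 0.304] pointing down, gripper open.
Joint ranges: [-2.96, 2.96], [-0.34, 2.1], [-1.41, 1.46], [0.24, 2.44], [-1.37, 4.51], [0.17, 1.92], [-2.96, 2.96]. Speed limits (rad/s): [2.39, 2.39, 3.14, 3.14, 3.14, 3.14, 3.14].

## Interface

Orientations are given as a rotation vector (axis times angle).
In Python, from bench import r, imaging, telemetry gives the robot as it stands (r), with the cameras (imaging) and the readings (telemetry).
- The arm moves only by the shell command python3 drive.py [OPENING] [FORCE], which reads ROWS from standard input. ROWS is one flat JSON list of numbers that holds 1 to 5 rows one after another, with no inner brackets; each row has 6 numbers: dx, dy, dz in m, then a rotation vector rx, ry, rz in rad; each row is the pose to reach, as a shift and turn from the pose commanded when the command began, along the tool's axes at that moment; what a row does not reach only later rows make up. A row lasts 1/10 s, in which the tool goes at most 0.05 m and 0.15 rad, less where a joint would pass 70% of its speed; a pose out of reach is approached as far as the arm can. OPENING is the finger opening in m, set as the command begins (- or left out keeps the last). The fingers move at their own pace and stop on an object; FORCE is the grip in N (left out, the last holds). Time passes only in rows, so rows that do not move let the fingers close. It prints the time, the measured TCP pose, the force, the opening and the grip force at its end. Input that does not fit is refused with a message, and nothing moves.
- telemetry.get_obs(): the state, without advancing time (a new reading comes with each control period).
- imaging.grab_frame(name): name is "scene" or "top" or "wrist"; returns (picture, depth): 480x640x3 uint8, blue, green, red; 480x640 float32, m along the optical axis (not along the pixel's ray), 0 where there is no reading.
- imaging.camera_info(name): a dict with "camera_matrix" (3x3 intrinsics, pixels), "R" (3x3) and "t" (3): a world point X has camera coordinates R X + t. Camera axes: x right, y down, z forward; pixel columns grow to the right and rows downward; lengths in m; the calibration is good to about 2 mm. A picture is of the moment at which its call begins: read the wrist's pose just before it. camera_info takes no time and is no camera call; for the wrist camera it gives the pose at the moment of the call.
- r.hand_in(): hands the job in; it is judged then, once.
The state is a dict: "clock": time; "joints": joint angles; "qvel": joint speeds; "tau": joint torques, N m; "tcp_pos": TCP position; "orientation": TCP orientation; "contact_force": force on the tool from outside, world axes, zero at the start; "moment": the same for the moment, N m; "grip_width": finger opening in m; "gripper_force": force on a finger pad.
Only numpy, scipy, OpenCV 4.12 (cv2) and the standard library are available. Lean on these libraries where they do the work, as an engineer would, in place of code of your own. Each camera call takes 0.05 s, during which the arm holds its last target. There are 200 camera calls.

## Task

Put the four canisters on the low wire shelf, each standing upright in the middle of a grey liner pad of its own, in order of height so that the row steps down from the tallest, next to the bulb carton, to the shortest at the other end, next to the battery basket. Set each one down gently rather than dropping it, and leave the little glass bottle standing where it is.

Things in the scene. Friction and masses are not known exactly. Their poses are not given: they have to be found in the camera images.
- can_tall: the tallest of the four lidded canisters: plain upright white stoneware cylinder with a flat pale bamboo lid, 66 mm in diameter all the way up, 140 mm high, about 420 g (varies by up to 30 %). Origin: centre of its underside; z up along its axis. At the start it stands on the worktop.
- can_medium: the second tallest of the four lidded canisters: plain upright white stoneware cylinder with a flat pale bamboo lid, 60 mm in diameter all the way up, 112 mm high, about 320 g (varies by up to 30 %). Origin: centre of its underside; z up along its axis. At the start it stands on the worktop.
- can_small: the second shortest of the four lidded canisters: plain upright white stoneware cylinder with a flat pale bamboo lid, 54 mm in diameter all the way up, 86 mm high, about 230 g (varies by up to 30 %). Origin: centre of its underside; z up along its axis. At the start it stands on the worktop.
- can_tiny: the shortest of the four lidded canisters: plain upright white stoneware cylinder with a flat pale bamboo lid, 48 mm in diameter all the way up, 62 mm high, about 150 g (varies by up to 30 %). Origin: centre of its underside; z up along its axis. At the start it stands on the worktop.
- pad_a: one of four identical grey liner pads, fixed in a row on the white wire shelf, about 88 mm apart (any letter may lie anywhere in the row). 85 x 76 mm, 3 mm thick. Origin: centre of its underside, on the deck, 90 mm above the worktop; upper face at 93 mm. y axis along the row, x across the shelf to its back, z up. The shelf: 600 x 150 mm, open below, fixed.
- pad_b: one of four identical grey liner pads, fixed in a row on the white wire shelf, about 88 mm apart (any letter may lie anywhere in the row). 85 x 76 mm, 3 mm thick. Origin: centre of its underside, on the deck, 90 mm above the worktop; upper face at 93 mm. y axis along the row, x across the shelf to its back, z up.
- pad_c: one of four identical grey liner pads, fixed in a row on the white wire shelf, about 88 mm apart (any letter may lie anywhere in the row). 85 x 76 mm, 3 mm thick. Origin: centre of its underside, on the deck, 90 mm above the worktop; upper face at 93 mm. y axis along the row, x across the shelf to its back, z up.
- pad_d: one of four identical grey liner pads, fixed in a row on the white wire shelf, about 88 mm apart (any letter may lie anywhere in the row). 85 x 76 mm, 3 mm thick. Origin: centre of its underside, on the deck, 90 mm above the worktop; upper face at 93 mm. y axis along the row, x across the shelf to its back, z up.
- carton: bulb carton: white box with orange panels, open top with lamps; 110 mm across the shelf, 100 along the row, 155 high; flaps front and back to 190 mm high, 90 mm out. Fixed on the shelf at either end of the row, 110 mm from the next pad's centre; at the other end likewise a white battery basket, 42 mm high. Nothing else rises from the deck. Origin: centre of underside, on the deck.
- glass_bottle: small brown glass bottle with a dark cap, 44 mm in diameter, 90 mm high, 160 g, standing loose on the worktop among the canisters. Origin: centre of its underside, z up. A bystander, to be left standing where it is.

How it is judged:
At the end, for the whole second after the job is handed in: All four canisters stand upright (within 0.1 rad), at rest and released on the pads, undersides 88 to 98 mm above the worktop, each centred within 15 mm on a pad; the tallest on the pad next to the carton, then the others in falling order of height away from it ((horizontal distance between can_tall and pad_a below 0.015 m or horizontal distance between can_tall and pad_b below 0.015 m or horizontal distance between can_tall and pad_c below 0.015 m or horizontal distance between can_tall and pad_d below 0.015 m) and horizontal distance between can_tall and carton between 0.076 and 0.144 m and height (world z) of can_tall between 0.088 and 0.098 m and angle between each of can_tall, can_medium, can_small, can_tiny's own z axis and vertical below 0.1 rad and linear speed of each of can_tall, can_medium, can_small, can_tiny below 0.02 m/s and angular speed of each of can_tall, can_medium, can_small, can_tiny below 0.2 rad/s and contact force between the fingers and can_tall below 0.1 N and (horizontal distance between can_medium and pad_a below 0.015 m or horizontal distance between can_medium and pad_b below 0.015 m or horizontal distance between can_medium and pad_c below 0.015 m or horizontal distance between can_medium and pad_d below 0.015 m) and horizontal distance between can_medium and carton between 0.164 and 0.232 m and height (world z) of can_medium between 0.088 and 0.098 m and contact force between the fingers and can_medium below 0.1 N and (horizontal distance between can_small and pad_a below 0.015 m or horizontal distance between can_small and pad_b below 0.015 m or horizontal distance between can_small and pad_c below 0.015 m or horizontal distance between can_small and pad_d below 0.015 m) and horizontal distance between can_small and carton between 0.252 and 0.32 m and height (world z) of can_small between 0.088 and 0.098 m and contact force between the fingers and can_small below 0.1 N and (horizontal distance between can_tiny and pad_a below 0.015 m or horizontal distance between can_tiny and pad_b below 0.015 m or horizontal distance between can_tiny and pad_c below 0.015 m or horizontal distance between can_tiny and pad_d below 0.015 m) and horizontal distance between can_tiny and carton between 0.34 and 0.408 m and height (world z) of can_tiny between 0.088 and 0.098 m and contact force between the fingers and can_tiny below 0.1 N); the robot touches nothing.
It fails at once if a canister is dropped, thrown or knocked over: it moves faster than 0.6 m/s while the fingers are not touching it ((linear speed of can_tall above 0.6 m/s and contact force between the fingers and can_tall below 0.05 N) or (linear speed of can_medium above 0.6 m/s and contact force between the fingers and can_medium below 0.05 N) or (linear speed of can_small above 0.6 m/s and contact force between the fingers and can_small below 0.05 N) or (linear speed of can_tiny above 0.6 m/s and contact force between the fingers and can_tiny below 0.05 N)).
It fails at once if the glass bottle is knocked over (tilted more than 0.5 rad) or shoved more than 40 mm (angle between glass_bottle's own z axis and vertical above 0.5 rad or distance of glass_bottle from where it was at the start of the episode above 0.04 m).
It also fails if it takes over 128 s, if anything falls off the work surface, if the arm or the gripper's body presses on something with over 40 N, if the wrist force passes 120 N, or if a joint passes its speed limit or range.

## Working session

There is one attempt and no reset: what is moved stays moved. The work goes in short steps, Python scripts to look and compute and a shell command to move; the robot and the scene stay as the last step left them, time stands still between calls to the robot, and variables do not carry over. Pictures are saved under pics/ and viewed, at most 14 in all, crops included, and the job is handed in when it is done.

```bash
ls; mkdir -p pics; python3 - <<'E'
from bench import r, imaging, telemetry
import cv2
o=telemetry.get_obs();print({k:o[k] for k in("clock","tcp_pos","orientation","grip_width")})
for n in("scene","top"):
    p,d=imaging.grab_frame(n);cv2.imwrite(f"pics/{n}0.png",p);c=imaging.camera_info(n);print(n,c)
    import numpy as np;np.save(f"pics/{n}0.npy",d)
E
```

```text
bench.py
drive.py
pics
{'clock': 0.0, 'tcp_pos': array([ 0.24942466, -0.6267426 ,  0.30293483]), 'orientation': array([-3.08374518e+00, -5.91123367e-01,  7.34530961e-04]), 'grip_width': 0.08553774327022132}
scene {'camera_matrix': array([[562.15482911,   0.        , 309.18581995],
       [  0.        , 562.15482911, 233.2146679 ],
       [  0.        ,   0.        ,   1.        ]]), 'R': array([[ 0.99690358,  0.07790433, -0.01068457],
       [ 0.04599302, -0.68789489, -0.72435162],
       [-0.06377999,  0.72161731, -0.68934793]]), 't': array([-0.54841271,  0.01821241,  1.24989016])}
top {'camera_matrix': array([[445.8502019 ,   0.        , 325.91290872],
       [  0.        , 445.8502019 , 238.00277201],
       [  0.        ,   0.        ,   1.        ]]), 'R': array([[-0.00724708, -0.99973746, -0.02173703],
       [-0.99353543,  0.00966146, -0.11311059],
       [ 0.11329091,  0.02077679, -0.9933446 ]]), 't': array([0.01704546, 0.548317  , 0.86487811])}
```

View pics/scene0.png

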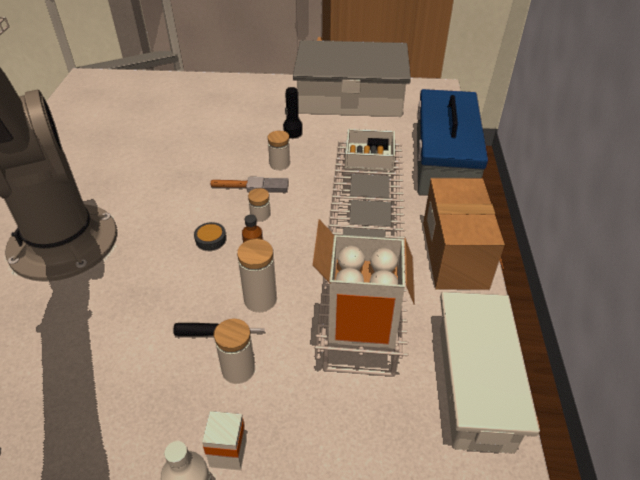

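View pics/top0.png

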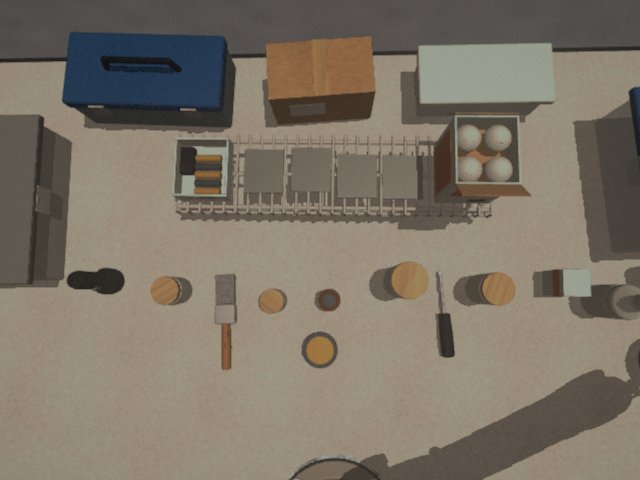

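The scene view shows four bamboo-lidded cans, with the carton at the −y end of the shelf and the basket at the +y end. In the top view the lids are at tall (410,280), medium (498,289), small (166,291) and tiny (271,300). The bottle is at (329,300), and the pads are at about (265,171), (311,170), (357,176) and (400,177). Next I'll measure them.

```bash
cat > h.py <<'E'
import numpy as np,cv2
from bench import r, imaging, telemetry
from scipy.spatial.transform import Rotation as Ro
def ray(c,uv,z):
    K,R,t=c["camera_matrix"],c["R"],c["t"];o=-R.T@t
    d=R.T@np.linalg.inv(K)@np.array([uv[0],uv[1],1.]);return (o+d*(z-o[2])/d[2])[:2]
def blob(mask,uv,w=40):
    m=np.zeros_like(mask);u,v=map(int,uv);s=np.s_[max(v-w,0):v+w,max(u-w,0):u+w];m[s]=mask[s]
    m=cv2.morphologyEx(m,cv2.MORPH_OPEN,np.ones((3,3),np.uint8))
    c=cv2.findContours(m,cv2.RETR_EXTERNAL,cv2.CHAIN_APPROX_NONE)[0];return max(c,key=cv2.contourArea)
def lid(img):
    h=cv2.cvtColor(img,cv2.COLOR_BGR2HSV);return cv2.inRange(h,(6,70,90),(25,255,255))
def tool(): 
    o=telemetry.get_obs();return o["tcp_pos"],Ro.from_rotvec(o["orientation"]).as_matrix()
def shift(goal):
    p,R=tool();return np.round(R.T@(np.array(goal)-p),4)
E
python3 - <<'E'
from h import *
H=dict(tall=.14,medium=.112,small=.086,tiny=.062)
P=dict(top=dict(tall=(410,280),medium=(498,289),small=(166,291),tiny=(271,300)),scene=dict(tall=(256,254),medium=(233,334),small=(278,139),tiny=(259,197)))
for n in P:
    img=cv2.imread(f"pics/{n}0.png");c=imaging.camera_info(n);m=lid(img)
    for k,uv in P[n].items():
        b=blob(m,uv,24)
        X=np.array([ray(c,q,H[k]) for q in b[:,0]])
        (x,y),R=cv2.minEnclosingCircle(X.astype(np.float32));print(n,k,round(x,4),round(y,4),"diam",round(2*R,4),"meanbox",(X.max(0)+X.min(0))/2)
n="top";img=cv2.imread("pics/top0.png");c=imaging.camera_info(n)
g=cv2.cvtColor(img,cv2.COLOR_BGR2HSV);print([g[v,u] for u,v in((265,171),(311,170),(357,176),(400,177),(330,240))])
z=np.load("pics/top0.npy")
for u,v in((265,171),(311,170),(357,176),(400,177)):
    m=cv2.inRange(g,(0,0,60),(180,60,int(g[v,u,2])+14))
    b=blob(m,(u,v),26);X=np.array([ray(c,q,.093) for q in b[:,0]],np.float32);print("pad",cv2.minAreaRect(X))
print("bottle",ray(c,(329,300),.09),"carton top ctr",ray(c,(487,150),.245), "flap", ray(c,(525,194),.28),ray(c,(455,190),.28))
p,R=tool();print(p,R)
E
```

```text
top tall 0.4615 -0.1346 diam 0.0667 meanbox [ 0.4612793 -0.1347215]
top medium 0.4452 -0.2972 diam 0.0605 meanbox [ 0.44540214 -0.29754892]
top small 0.4469 0.3156 diam 0.0547 meanbox [0.44703212 0.31585675]
top tiny 0.4244 0.1177 diam 0.049 meanbox [0.42462772 0.11784159]
scene tall 0.4525 -0.131 diam 0.1067 meanbox [ 0.4628662  -0.13024933]
scene medium 0.4464 -0.3031 diam 0.0699 meanbox [ 0.44681986 -0.30291513]
scene small 0.4493 0.3077 diam 0.0723 meanbox [0.44846151 0.30735542]
scene tiny 0.429 0.1116 diam 0.0643 meanbox [0.42691061 0.10999557]
[array([ 19,  45, 107], dtype=uint8), array([ 18,  39, 110], dtype=uint8), array([ 17,  46, 117], dtype=uint8), array([ 17,  45, 120], dtype=uint8), array([ 17,  51, 159], dtype=uint8)]
pad ((0.6687595248222351, 0.13460758328437805), (0.08532626181840897, 0.09189117699861526), 89.32270812988281)
pad ((0.6695316433906555, 0.04357560724020004), (0.08640553057193756, 0.09173544496297836), 89.31981658935547)
pad ((0.658561646938324, -0.04970024153590202), (0.09284605085849762, 0.09503784030675888), 89.33714294433594)
pad ((0.6574884057044983, -0.12931963801383972), (0.09675657749176025, 0.09932436048984528), 88.88702392578125)
bottle [0.42638585 0.00629591] carton top ctr [ 0.65893216 -0.24282112] flap [ 0.58151083 -0.2821292 ] [ 0.58864436 -0.1814506 ]
[ 0.24944725 -0.62677763  0.30302738] [[ 9.29092758e-01  3.69846068e-01 -7.29806171e-04]
 [ 3.69846762e-01 -9.29091622e-01  1.45926143e-03]
 [-1.38354697e-04 -1.62570568e-03 -9.99998669e-01]]
```

```bash
python3 - <<'E'
from h import *
c=imaging.camera_info("top");img=cv2.imread("pics/top0.png")
g=cv2.cvtColor(img,cv2.COLOR_BGR2HSV)[...,2]
cr=img[120:230,225:445];vis=cv2.resize(cr,None,fx=3.5,fy=3.5,interpolation=cv2.INTER_CUBIC)
for u,v in((265,171),(311,170),(357,176),(400,177)):
    ref=np.median(g[v-8:v+8,u-8:u+8]);m=cv2.inRange(g,int(ref-14),int(ref+13))
    m=cv2.morphologyEx(m,cv2.MORPH_OPEN,np.ones((13,13),np.uint8))
    b=blob(m,(u,v),27);X=np.array([ray(c,q,.093) for q in b[:,0]],np.float32);rc=cv2.minAreaRect(X)
    print("pad",np.round(rc[0],4),np.round(rc[1],4),rc[2],cv2.boundingRect(b))
    cv2.drawContours(vis,[((b-[225,120]+.5)*3.5).astype(int)],-1,(0,255,0),1)
cv2.imwrite("pics/pads.png",vis)
E
```

```text
pad [0.6716 0.1302] [0.0737 0.0822] 89.31114196777344 (244, 150, 39, 43)
pad [0.6743 0.0378] [0.0747 0.0823] 89.51070404052734 (292, 148, 40, 43)
pad [ 0.6604 -0.0488] [0.0724 0.0797] 89.2031021118164 (338, 155, 39, 42)
pad [ 0.6575 -0.1283] [0.0643 0.0795] 89.20585632324219 (382, 156, 35, 42)
```

View pics/pads.png

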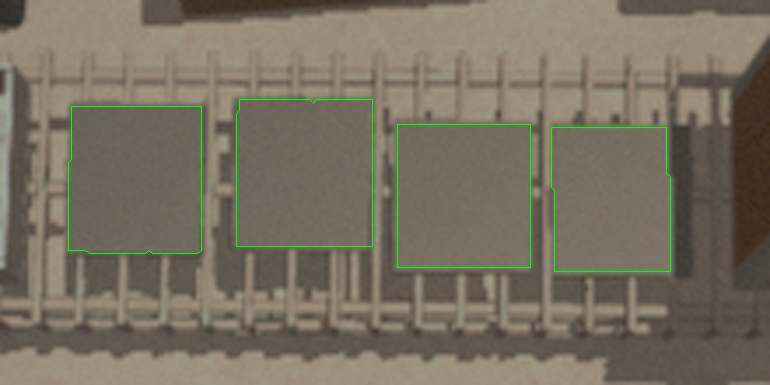

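The outlined pads fit, apart from the right-most one. A shadow strip at columns 670–690 hides part of it, so its centre is about 6 mm further toward −y. The targets are tall (.658,−.134), medium (.660,−.049), small (.674,.038) and tiny (.672,.130). I'll turn the tool so the fingers close along world x, then go over the tall can.

```bash
echo '[0, 0, 0, 0, 0, -0.6, 0, 0, 0, 0, 0, -0.6, 0, 0, 0, 0, 0, -0.6, 0, 0, 0, 0, 0, -0.6, 0, 0, 0, 0, 0, -0.6]' | python3 drive.py 0.085 40
echo '[0, 0, 0, 0, 0, -0.592, 0, 0, 0, 0, 0, -0.592, 0, 0, 0, 0, 0, -0.592, 0, 0, 0, 0, 0, -0.592, 0, 0, 0, 0, 0, -0.592]' | python3 drive.py
echo '[0.04, 0.018, 0, 0, 0, 0, 0.08, 0.036, 0, 0, 0, 0, 0.12, 0.053, 0, 0, 0, 0, 0.16, 0.07, 0, 0, 0, 0, 0.2, 0.088, 0, 0, 0, 0]' | python3 drive.py
echo '[0.04, 0.018, 0, 0, 0, 0, 0.08, 0.036, 0, 0, 0, 0, 0.12, 0.053, 0, 0, 0, 0, 0.16, 0.07, 0, 0, 0, 0, 0.2, 0.088, 0, 0, 0, 0]' | python3 drive.py
python3 -c "
from h import *
print(tool(),shift((.4615,-.1346,.25)),telemetry.get_obs()['joints'],telemetry.get_obs()['clock']);c=imaging.camera_info('wrist');print(-c['R'].T@c['t'])"
echo '[0.03, 0.012, 0.01, 0, 0, 0, 0.06, 0.024, 0.02, 0, 0, 0, 0.091, 0.0349, 0.03, 0, 0, 0, 0.091, 0.0349, 0.044, 0, 0, 0, 0.091, 0.0349, 0.054, 0, 0, 0]' | python3 drive.py
echo '[0, 0, 0.02, 0, 0, 0, 0, 0, 0.04, 0, 0, 0, 0, 0, 0.06, 0, 0, 0, 0, 0, 0.08, 0, 0, 0, 0, 0, 0.09, 0, 0, 0]' | python3 drive.py
echo '[0, 0, 0, 0, 0, 0, 0, 0, 0, 0, 0, 0, 0, 0, 0, 0, 0, 0, 0, 0, 0, 0, 0, 0, 0, 0, 0, 0, 0, 0]' | python3 drive.py 0.05 50
python3 - <<'E'
from h import *
print(shift((.658,-.134,.30)))
p,_=imaging.grab_frame("scene");cv2.imwrite("pics/s1.png",p[100:400,150:500])
E
```

```text
clock: 2.6
tcp_pos: [0.4605, -0.1352, 0.2491]
orientation: [-2.225, -2.217, 0.0]
contact_force: [-0.2, -0.9, 0.2]
grip_width: 0.085
gripper_force: 0.0
clock: 3.1
tcp_pos: [0.4594, -0.1371, 0.1583]
orientation: [-2.226, -2.214, 0.003]
contact_force: [0.2, -0.1, 0.3]
grip_width: 0.0849
gripper_force: 0.0
clock: 3.6
tcp_pos: [0.4604, -0.1363, 0.1602]
orientation: [2.222, 2.221, -0.0]
contact_force: [-1.0, 0.1, -2.1]
grip_width: 0.0647
gripper_force: 56.0
[ 0.0023  0.1976 -0.1398]
```

View pics/s1.png

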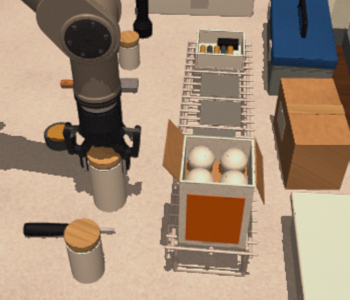

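The scene crop shows the fingers closed around the top of the tall can at about (105,160). Next I'll lift it and carry it to the pad beside the carton.

```bash
echo '[0, 0, -0.025, 0, 0, 0, 0, 0, -0.055, 0, 0, 0, 0, 0, -0.085, 0, 0, 0, 0, 0, -0.115, 0, 0, 0, 0, 0, -0.14, 0, 0, 0]' | python3 drive.py
echo '[0, 0.015, 0, 0, 0, 0, 0, 0.035, 0, 0, 0, 0, 0, 0.06, 0, 0, 0, 0, 0, 0.085, 0, 0, 0, 0, 0, 0.11, 0, 0, 0, 0]' | python3 drive.py
echo '[0, 0.025, 0, 0, 0, 0, 0, 0.05, 0, 0, 0, 0, 0, 0.07, 0, 0, 0, 0, 0, 0.083, 0, 0, 0, 0, 0, 0.088, 0, 0, 0, 0]' | python3 drive.py
echo '[0, 0, 0, 0, 0, 0, 0, 0, 0, 0, 0, 0]' | python3 drive.py
python3 - <<'E'
from h import *
print(shift((.658,-.1355,.254)))
E
```

```text
clock: 4.15
tcp_pos: [0.4605, -0.136, 0.3016]
orientation: [2.221, 2.221, 0.001]
contact_force: [1.0, 0.3, -3.9]
grip_width: 0.0649
gripper_force: 57.8
clock: 4.65
tcp_pos: [0.5711, -0.1362, 0.2996]
orientation: [-2.221, -2.221, 0.001]
contact_force: [-0.1, -0.1, -4.4]
grip_width: 0.0651
gripper_force: 57.9
clock: 5.15
tcp_pos: [0.6592, -0.1359, 0.2991]
orientation: [-2.221, -2.221, -0.0]
contact_force: [0.3, -0.3, -3.9]
grip_width: 0.0648
gripper_force: 57.8
clock: 5.35
tcp_pos: [0.6577, -0.1363, 0.2996]
orientation: [-2.221, -2.221, 0.002]
contact_force: [-0.2, -0.7, -3.9]
grip_width: 0.065
gripper_force: 57.8
[0.0008 0.0003 0.0456]
```

```bash
echo '[0, 0, 0.01, 0, 0, 0, 0, 0, 0.02, 0, 0, 0, 0, 0, 0.03, 0, 0, 0, 0, 0, 0.037, 0, 0, 0, 0, 0, 0.041, 0, 0, 0]' | python3 drive.py
echo '[0, 0, 0.001, 0, 0, 0, 0, 0, 0.002, 0, 0, 0, 0, 0, 0.003, 0, 0, 0, 0, 0, 0.004, 0, 0, 0, 0, 0, 0.0048, 0, 0, 0]' | python3 drive.py
```

```text
clock: 5.85
tcp_pos: [0.658, -0.1362, 0.2575]
orientation: [-2.22, -2.22, 0.002]
contact_force: [-0.7, -0.2, -4.3]
grip_width: 0.0648
gripper_force: 57.9
clock: 6.35
tcp_pos: [0.6586, -0.1362, 0.2543]
orientation: [2.221, 2.221, 0.0]
contact_force: [-0.2, -0.8, -4.2]
grip_width: 0.065
gripper_force: 57.9
```

```bash
echo '[0, 0, 0.0005, 0, 0, 0, 0, 0, 0.001, 0, 0, 0, 0, 0, 0.0015, 0, 0, 0, 0, 0, 0.0015, 0, 0, 0]' | python3 drive.py; echo '[0, 0, 0.0005, 0, 0, 0, 0, 0, 0.001, 0, 0, 0, 0, 0, 0.001, 0, 0, 0]' | python3 drive.py
```

```text
clock: 6.75
tcp_pos: [0.6586, -0.1362, 0.2532]
orientation: [2.221, 2.221, 0.0]
contact_force: [-1.1, 0.4, 1.6]
grip_width: 0.0649
gripper_force: 58.1
clock: 7.05
tcp_pos: [0.6587, -0.1361, 0.2532]
orientation: [2.221, 2.221, 0.0]
contact_force: [-3.8, 0.5, 7.0]
grip_width: 0.0649
gripper_force: 58.5
```

Contact force shows it's on the pad. I'll release, retreat and check.

```bash
echo '[0, 0, 0, 0, 0, 0, 0, 0, 0, 0, 0, 0, 0, 0, 0, 0, 0, 0, 0, 0, 0, 0, 0, 0]' | python3 drive.py 0.085
echo '[0, 0, -0.01, 0, 0, 0, 0, 0, -0.03, 0, 0, 0, 0, 0, -0.055, 0, 0, 0, 0, 0, -0.08, 0, 0, 0, 0, 0, -0.09, 0, 0, 0]' | python3 drive.py
echo '[0, -0.04, 0, 0, 0, 0, 0, -0.08, 0, 0, 0, 0, 0, -0.12, 0, 0, 0, 0, 0, -0.16, 0, 0, 0, 0, 0, -0.2, 0, 0, 0, 0]' | python3 drive.py
python3 - <<'E'
from h import *
c=imaging.camera_info("top");p,_=imaging.grab_frame("top");cv2.imwrite("pics/t1.png",p)
b=blob(lid(p),(405,155),30);X=np.array([ray(c,q,.233) for q in b[:,0]],np.float32);print(cv2.minEnclosingCircle(X))
print(shift((.4452,-.2972,.23)))
E
```

```text
clock: 7.45
tcp_pos: [0.6587, -0.1362, 0.2515]
orientation: [2.221, 2.221, 0.0]
contact_force: [0.1, 0.1, -0.5]
grip_width: 0.085
gripper_force: 0.0
clock: 7.95
tcp_pos: [0.6596, -0.136, 0.3452]
orientation: [2.219, 2.219, 0.005]
contact_force: [1.7, 0.0, -0.6]
grip_width: 0.0852
gripper_force: 0.0
clock: 8.45
tcp_pos: [0.4567, -0.1361, 0.3412]
orientation: [-2.221, -2.221, 0.0]
contact_force: [-0.3, -0.7, 0.8]
grip_width: 0.0848
gripper_force: 0.0
((0.6587627530097961, -0.13461463153362274), 0.03374345228075981)
[-0.1608 -0.0044  0.1105]
```

View pics/t1.png

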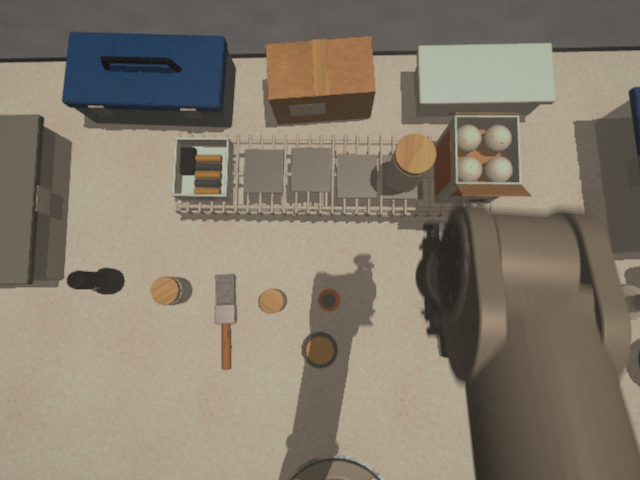

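The tall can is upright at (415,154) in the top view, measured at (.6588,−.1346), which is on target. Medium is next.

```bash
echo '[-0.035, 0, 0, 0, 0, 0, -0.075, -0.002, 0.02, 0, 0, 0, -0.115, -0.0044, 0.05, 0, 0, 0, -0.15, -0.0044, 0.08, 0, 0, 0, -0.1608, -0.0044, 0.11, 0, 0, 0]' | python3 drive.py
python3 -c "
from h import *
print(shift((.4452,-.2972,.132)))"
```

```text
clock: 9.0
tcp_pos: [0.4532, -0.3014, 0.2303]
orientation: [2.226, 2.215, -0.002]
contact_force: [0.8, -0.9, 0.4]
grip_width: 0.085
gripper_force: 0.0
[ 0.0044 -0.0081  0.0983]
```

```bash
echo '[0.004, -0.006, 0, 0, 0, 0, 0.004, -0.007, 0.025, 0, 0, 0, 0.004, -0.007, 0.05, 0, 0, 0, 0.004, -0.007, 0.075, 0, 0, 0, 0.004, -0.007, 0.098, 0, 0, 0]' | python3 drive.py
echo '[0, 0, 0, 0, 0, 0, 0, 0, 0, 0, 0, 0, 0, 0, 0, 0, 0, 0, 0, 0, 0, 0, 0, 0, 0, 0, 0, 0, 0, 0]' | python3 drive.py 0.04 50
echo '[0, 0, -0.025, 0, 0, 0, 0, 0, -0.055, 0, 0, 0, 0, 0, -0.085, 0, 0, 0, 0, 0, -0.115, 0, 0, 0, 0, 0, -0.14, 0, 0, 0]' | python3 drive.py
echo '[0.03, 0.01, 0, 0, 0, 0, 0.065, 0.02, 0, 0, 0, 0, 0.1, 0.03, 0, 0, 0, 0, 0.135, 0.04, 0, 0, 0, 0, 0.165, 0.05, 0, 0, 0, 0]' | python3 drive.py
python3 -c "
from h import *
print(shift((.660,-.05,.268)))"
```

```text
clock: 9.5
tcp_pos: [0.4478, -0.2918, 0.134]
orientation: [2.219, 2.222, 0.001]
contact_force: [0.2, -0.4, -0.8]
grip_width: 0.085
gripper_force: 0.0
clock: 10.0
tcp_pos: [0.4477, -0.2932, 0.1348]
orientation: [2.22, 2.22, 0.001]
contact_force: [-1.7, 1.1, 4.1]
grip_width: 0.0591
gripper_force: 54.0
clock: 10.5
tcp_pos: [0.4472, -0.2929, 0.2756]
orientation: [2.22, 2.22, 0.0]
contact_force: [1.2, -0.2, -2.0]
grip_width: 0.0589
gripper_force: 54.9
clock: 11.0
tcp_pos: [0.4972, -0.126, 0.274]
orientation: [2.22, 2.222, 0.0]
contact_force: [0.8, -0.4, -1.6]
grip_width: 0.0585
gripper_force: 54.8
[0.0758 0.1629 0.0061]
```

```bash
echo '[0.025, 0, 0, 0, 0, 0, 0.05, 0.015, 0, 0, 0, 0, 0.07, 0.03, 0, 0, 0, 0, 0.08, 0.055, 0, 0, 0, 0, 0.081, 0.08, 0, 0, 0, 0]' | python3 drive.py
echo '[0, 0.025, 0, 0, 0, 0, 0, 0.05, 0, 0, 0, 0, 0, 0.07, 0, 0, 0, 0, 0, 0.08, 0, 0, 0, 0, 0, 0.083, 0, 0, 0, 0]' | python3 drive.py
echo '[0, 0, 0, 0, 0, 0]' | python3 drive.py
python3 -c "
from h import *
print(shift((.660,-.045,.2278)))"
```

```text
clock: 11.5
tcp_pos: [0.5776, -0.0447, 0.2741]
orientation: [-2.218, -2.225, -0.001]
contact_force: [0.6, -0.2, -1.9]
grip_width: 0.059
gripper_force: 54.8
clock: 12.0
tcp_pos: [0.6605, -0.0469, 0.2733]
orientation: [-2.221, -2.221, 0.0]
contact_force: [0.2, 0.4, -3.1]
grip_width: 0.0589
gripper_force: 54.8
clock: 12.1
tcp_pos: [0.6597, -0.047, 0.2734]
orientation: [-2.221, -2.221, 0.001]
contact_force: [-0.6, -1.0, -1.8]
grip_width: 0.0589
gripper_force: 54.8
[0.002  0.0004 0.0456]
```

```bash
echo '[0.001, 0, 0.01, 0, 0, 0, 0.002, 0, 0.02, 0, 0, 0, 0.002, 0, 0.03, 0, 0, 0, 0.002, 0, 0.037, 0, 0, 0, 0.002, 0, 0.041, 0, 0, 0]' | python3 drive.py
echo '[0, 0, 0.001, 0, 0, 0, 0, 0, 0.002, 0, 0, 0, 0, 0, 0.003, 0, 0, 0, 0, 0, 0.004, 0, 0, 0, 0, 0, 0.0045, 0, 0, 0]' | python3 drive.py
echo '[0, 0, 0.0005, 0, 0, 0, 0, 0, 0.001, 0, 0, 0, 0, 0, 0.001, 0, 0, 0]' | python3 drive.py
```

```text
clock: 12.6
tcp_pos: [0.6595, -0.0451, 0.2313]
orientation: [-2.221, -2.221, 0.002]
contact_force: [0.1, -0.6, -3.1]
grip_width: 0.059
gripper_force: 54.8
clock: 13.1
tcp_pos: [0.6602, -0.045, 0.2282]
orientation: [2.221, 2.221, 0.0]
contact_force: [0.7, -0.3, -2.3]
grip_width: 0.0592
gripper_force: 54.8
clock: 13.4
tcp_pos: [0.6602, -0.0449, 0.2279]
orientation: [2.221, 2.221, 0.0]
contact_force: [-3.4, 0.1, 5.0]
grip_width: 0.0588
gripper_force: 55.3
```

```bash
echo '[0, 0, 0, 0, 0, 0, 0, 0, 0, 0, 0, 0, 0, 0, 0, 0, 0, 0, 0, 0, 0, 0, 0, 0]' | python3 drive.py 0.085
echo '[0, 0, -0.01, 0, 0, 0, 0, 0, -0.03, 0, 0, 0, 0, 0, -0.055, 0, 0, 0, 0, 0, -0.08, 0, 0, 0, 0, 0, -0.1, 0, 0, 0]' | python3 drive.py
echo '[0.01, -0.04, 0, 0, 0, 0, 0.03, -0.08, 0, 0, 0, 0, 0.06, -0.12, 0, 0, 0, 0, 0.09, -0.15, 0, 0, 0, 0, 0.12, -0.18, 0, 0, 0, 0]' | python3 drive.py
python3 - <<'E'
from h import *
c=imaging.camera_info("top");p,_=imaging.grab_frame("top");cv2.imwrite("pics/t2.png",p)
for uv,z in(((415,154),.233),((357,165),.205)):
    b=blob(lid(p),uv,24);X=np.array([ray(c,q,z) for q in b[:,0]],np.float32);print(cv2.minEnclosingCircle(X))
print(shift((.4469,.3156,.22)))
E
```

```text
clock: 13.8
tcp_pos: [0.6602, -0.045, 0.227]
orientation: [2.221, 2.221, 0.0]
contact_force: [-0.6, 0.5, -0.3]
grip_width: 0.0851
gripper_force: 0.0
clock: 14.3
tcp_pos: [0.6605, -0.0448, 0.3296]
orientation: [2.22, 2.221, 0.002]
contact_force: [0.5, -0.2, -0.3]
grip_width: 0.0853
gripper_force: 0.0
clock: 14.8
tcp_pos: [0.4787, 0.0761, 0.328]
orientation: [2.221, 2.22, 0.001]
contact_force: [0.9, 0.3, 0.5]
grip_width: 0.0851
gripper_force: 0.0
((0.659220814704895, -0.13478142023086548), 0.03365305811166763)
((0.6576589345932007, -0.05105557292699814), 0.030401576310396194)
[ 0.2338 -0.0253  0.1082]
```

View pics/t2.png

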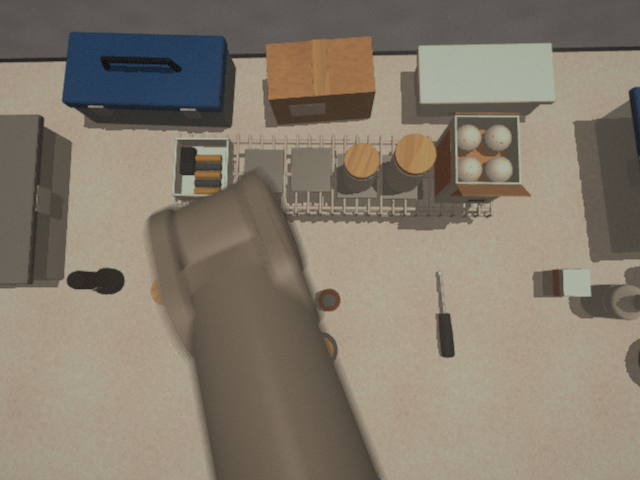

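Medium is at (361,161), measured (.658,−.051), which is good. Small next.

```bash
echo '[0.04, -0.005, 0, 0, 0, 0, 0.085, -0.01, 0.01, 0, 0, 0, 0.13, -0.015, 0.02, 0, 0, 0, 0.175, -0.02, 0.03, 0, 0, 0, 0.21, -0.025, 0.05, 0, 0, 0]' | python3 drive.py
echo '[0.02, 0, 0.02, 0, 0, 0, 0.024, 0, 0.05, 0, 0, 0, 0.024, 0, 0.06, 0, 0, 0, 0.024, 0, 0.06, 0, 0, 0]' | python3 drive.py
python3 -c "
from h import *
print(shift((.4469,.3156,.106)))"
```

```text
clock: 15.35
tcp_pos: [0.4554, 0.2885, 0.2788]
orientation: [2.22, 2.223, 0.007]
contact_force: [0.2, 0.3, -0.5]
grip_width: 0.0854
gripper_force: 0.0
clock: 15.75
tcp_pos: [0.4549, 0.3081, 0.2162]
orientation: [-2.221, -2.221, 0.005]
contact_force: [-0.0, -0.1, -0.2]
grip_width: 0.085
gripper_force: 0.0
[ 0.0077 -0.0077  0.1102]
```

```bash
echo '[0.007, -0.007, 0, 0, 0, 0, 0.008, -0.008, 0.03, 0, 0, 0, 0.008, -0.008, 0.06, 0, 0, 0, 0.008, -0.008, 0.09, 0, 0, 0, 0.008, -0.008, 0.11, 0, 0, 0]' | python3 drive.py
echo '[0, 0, 0, 0, 0, 0, 0, 0, 0, 0, 0, 0, 0, 0, 0, 0, 0, 0, 0, 0, 0, 0, 0, 0, 0, 0, 0, 0, 0, 0]' | python3 drive.py 0.035 45
echo '[0, 0, -0.025, 0, 0, 0, 0, 0, -0.055, 0, 0, 0, 0, 0, -0.085, 0, 0, 0, 0, 0, -0.115, 0, 0, 0, 0, 0, -0.14, 0, 0, 0]' | python3 drive.py
echo '[-0.03, 0.01, 0, 0, 0, 0, -0.065, 0.025, 0, 0, 0, 0, -0.1, 0.04, 0, 0, 0, 0, -0.135, 0.055, 0, 0, 0, 0, -0.165, 0.07, 0, 0, 0, 0]' | python3 drive.py
python3 -c "
from h import *
print(shift((.674,.038,.25)))"
```

```text
clock: 16.25
tcp_pos: [0.4474, 0.317, 0.1071]
orientation: [2.222, 2.22, 0.002]
contact_force: [0.2, -0.2, 0.4]
grip_width: 0.0849
gripper_force: 0.0
clock: 16.75
tcp_pos: [0.4481, 0.318, 0.1092]
orientation: [2.221, 2.221, 0.006]
contact_force: [-0.1, -0.7, 8.0]
grip_width: 0.0526
gripper_force: 48.2
clock: 17.25
tcp_pos: [0.4471, 0.3171, 0.2494]
orientation: [2.221, 2.221, 0.003]
contact_force: [-0.2, 0.5, -1.8]
grip_width: 0.0531
gripper_force: 48.3
clock: 17.75
tcp_pos: [0.5174, 0.1498, 0.2477]
orientation: [2.222, 2.22, -0.0]
contact_force: [0.7, 0.9, -2.0]
grip_width: 0.0529
gripper_force: 48.3
[-0.1116  0.1567 -0.0021]
```

```bash
echo '[-0.03, 0.01, 0, 0, 0, 0, -0.06, 0.03, 0, 0, 0, 0, -0.09, 0.055, 0, 0, 0, 0, -0.108, 0.08, 0, 0, 0, 0, -0.11, 0.105, 0, 0, 0, 0]' | python3 drive.py
echo '[0, 0.02, 0, 0, 0, 0, 0, 0.036, 0, 0, 0, 0, 0, 0.047, 0, 0, 0, 0, 0, 0.052, 0, 0, 0, 0, 0, 0.052, 0, 0, 0, 0]' | python3 drive.py
python3 -c "
from h import *
print(shift((.674,.04,.202)))"
```

```text
clock: 18.25
tcp_pos: [0.6231, 0.0374, 0.2474]
orientation: [2.226, 2.214, -0.003]
contact_force: [-0.1, -0.0, -3.1]
grip_width: 0.0531
gripper_force: 48.3
clock: 18.75
tcp_pos: [0.6742, 0.0421, 0.2472]
orientation: [-2.221, -2.221, -0.0]
contact_force: [-0.1, 0.6, -1.5]
grip_width: 0.0529
gripper_force: 48.3
[-0.0021 -0.0002  0.0452]
```

```bash
echo '[-0.001, 0, 0.01, 0, 0, 0, -0.002, 0, 0.02, 0, 0, 0, -0.002, 0, 0.03, 0, 0, 0, -0.002, 0, 0.037, 0, 0, 0, -0.002, 0, 0.041, 0, 0, 0]' | python3 drive.py
echo '[0, 0, 0.001, 0, 0, 0, 0, 0, 0.002, 0, 0, 0, 0, 0, 0.003, 0, 0, 0, 0, 0, 0.0035, 0, 0, 0, 0, 0, 0.004, 0, 0, 0]' | python3 drive.py
echo '[0, 0, 0.0005, 0, 0, 0, 0, 0, 0.001, 0, 0, 0, 0, 0, 0.001, 0, 0, 0]' | python3 drive.py
```

```text
clock: 19.25
tcp_pos: [0.6735, 0.0399, 0.2047]
orientation: [-2.221, -2.221, 0.002]
contact_force: [0.6, -0.1, -2.1]
grip_width: 0.0528
gripper_force: 48.3
clock: 19.75
tcp_pos: [0.6743, 0.0401, 0.2023]
orientation: [2.221, 2.221, 0.001]
contact_force: [-0.8, 0.1, -0.2]
grip_width: 0.053
gripper_force: 48.4
clock: 20.05
tcp_pos: [0.6743, 0.0401, 0.2023]
orientation: [2.221, 2.221, 0.0]
contact_force: [-2.9, -1.2, 5.8]
grip_width: 0.053
gripper_force: 49.0
```

```bash
echo '[0, 0, 0, 0, 0, 0, 0, 0, 0, 0, 0, 0, 0, 0, 0, 0, 0, 0, 0, 0, 0, 0, 0, 0]' | python3 drive.py 0.085
echo '[0, 0, -0.01, 0, 0, 0, 0, 0, -0.03, 0, 0, 0, 0, 0, -0.055, 0, 0, 0, 0, 0, -0.08, 0, 0, 0, 0, 0, -0.1, 0, 0, 0]' | python3 drive.py
echo '[0.01, -0.04, 0, 0, 0, 0, 0.03, -0.08, 0, 0, 0, 0, 0.05, -0.12, 0, 0, 0, 0, 0.07, -0.16, 0, 0, 0, 0, 0.078, -0.2, 0, 0, 0, 0]' | python3 drive.py
echo '[0, -0.03, 0, 0, 0, 0, 0, -0.05, 0, 0, 0, 0, 0, -0.05, 0, 0, 0, 0]' | python3 drive.py
python3 - <<'E'
from h import *
c=imaging.camera_info("top");p,_=imaging.grab_frame("top");cv2.imwrite("pics/t3.png",p)
for uv,z in(((415,154),.233),((361,161),.205),((311,163),.179)):
    b=blob(lid(p),uv,24);X=np.array([ray(c,q,z) for q in b[:,0]],np.float32);print(cv2.minEnclosingCircle(X))
print(shift((.4244,.1177,.084)))
E
```

```text
clock: 20.45
tcp_pos: [0.6742, 0.0401, 0.201]
orientation: [-2.221, -2.221, -0.0]
contact_force: [0.2, 1.0, -1.2]
grip_width: 0.0848
gripper_force: 0.0
clock: 20.95
tcp_pos: [0.6745, 0.0403, 0.3036]
orientation: [2.221, 2.221, 0.003]
contact_force: [0.7, -0.7, 0.7]
grip_width: 0.085
gripper_force: 0.0
clock: 21.45
tcp_pos: [0.4724, 0.1203, 0.302]
orientation: [2.218, 2.224, 0.003]
contact_force: [0.4, 0.9, -0.2]
grip_width: 0.085
gripper_force: 0.0
clock: 21.75
tcp_pos: [0.4219, 0.1183, 0.3017]
orientation: [2.218, 2.222, -0.002]
contact_force: [0.7, -0.2, 1.0]
grip_width: 0.0849
gripper_force: 0.0
((0.6590113043785095, -0.13450981676578522), 0.03352564200758934)
((0.6574550271034241, -0.05109252408146858), 0.03056441992521286)
((0.6731624007225037, 0.03867599740624428), 0.027435507625341415)
[-2.00e-04  3.00e-04  2.18e-01]
```

View pics/t3.png

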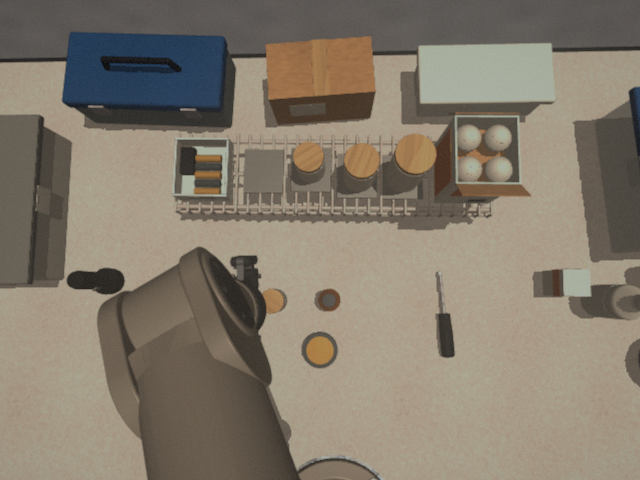

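The three cans are in a row at (308,157), (361,161) and (415,154), all within about 3 mm of their pad centres. Tiny next.

```bash
echo '[0, 0, 0.03, 0, 0, 0, 0, 0, 0.065, 0, 0, 0, 0, 0, 0.1, 0, 0, 0, 0, 0, 0.13, 0, 0, 0, 0, 0, 0.15, 0, 0, 0]' | python3 drive.py
echo '[0, 0, 0.02, 0, 0, 0, 0, 0, 0.04, 0, 0, 0, 0, 0, 0.055, 0, 0, 0, 0, 0, 0.065, 0, 0, 0, 0, 0, 0.067, 0, 0, 0]' | python3 drive.py
python3 -c "
from h import *
print(shift((.4244,.1177,.084)))"
```

```text
clock: 22.3
tcp_pos: [0.4249, 0.118, 0.1492]
orientation: [-2.221, -2.22, 0.001]
contact_force: [0.1, -0.1, -0.7]
grip_width: 0.085
gripper_force: 0.0
clock: 22.8
tcp_pos: [0.4246, 0.1182, 0.0832]
orientation: [-2.221, -2.221, 0.001]
contact_force: [0.1, -0.2, 0.8]
grip_width: 0.0849
gripper_force: 0.0
[-0.0005 -0.0002 -0.0008]
```

```bash
echo '[0, 0, 0, 0, 0, 0, 0, 0, 0, 0, 0, 0, 0, 0, 0, 0, 0, 0, 0, 0, 0, 0, 0, 0, 0, 0, 0, 0, 0, 0]' | python3 drive.py 0.03 40
echo '[0, 0, -0.025, 0, 0, 0, 0, 0, -0.055, 0, 0, 0, 0, 0, -0.085, 0, 0, 0, 0, 0, -0.115, 0, 0, 0, 0, 0, -0.14, 0, 0, 0]' | python3 drive.py
echo '[0, 0.02, 0, 0, 0, 0, 0.004, 0.05, 0, 0, 0, 0, 0.008, 0.08, 0, 0, 0, 0, 0.012, 0.11, 0, 0, 0, 0, 0.012, 0.135, 0, 0, 0, 0]' | python3 drive.py
echo '[0, 0.03, 0, 0, 0, 0, 0, 0.06, 0, 0, 0, 0, 0, 0.085, 0, 0, 0, 0, 0, 0.105, 0, 0, 0, 0, 0, 0.112, 0, 0, 0, 0]' | python3 drive.py
echo '[0, 0, 0, 0, 0, 0, 0, 0, 0, 0, 0, 0]' | python3 drive.py
python3 -c "
from h import *
print(shift((.672,.130,.178)))"
```

```text
clock: 23.3
tcp_pos: [0.4247, 0.1182, 0.0849]
orientation: [2.221, 2.22, 0.002]
contact_force: [-0.0, -0.2, 7.1]
grip_width: 0.0473
gripper_force: 41.1
clock: 23.8
tcp_pos: [0.4241, 0.118, 0.2258]
orientation: [2.221, 2.221, 0.001]
contact_force: [1.2, -0.3, -1.4]
grip_width: 0.0471
gripper_force: 41.8
clock: 24.3
tcp_pos: [0.5604, 0.1303, 0.2242]
orientation: [2.221, 2.222, 0.001]
contact_force: [0.6, 0.7, -1.3]
grip_width: 0.0475
gripper_force: 41.9
clock: 24.8
tcp_pos: [0.6725, 0.1293, 0.2237]
orientation: [2.223, 2.22, 0.0]
contact_force: [-0.9, 0.8, -0.7]
grip_width: 0.0468
gripper_force: 41.9
clock: 25.0
tcp_pos: [0.67, 0.1302, 0.2239]
orientation: [-2.22, -2.222, 0.001]
contact_force: [-0.7, 0.1, -2.3]
grip_width: 0.0469
gripper_force: 41.9
[-0.0002  0.002   0.0459]
```

```bash
echo '[0, 0.001, 0.01, 0, 0, 0, 0, 0.001, 0.02, 0, 0, 0, 0, 0.001, 0.03, 0, 0, 0, 0, 0.001, 0.037, 0, 0, 0, 0, 0.001, 0.041, 0, 0, 0]' | python3 drive.py
echo '[0, 0, 0.001, 0, 0, 0, 0, 0, 0.002, 0, 0, 0, 0, 0, 0.003, 0, 0, 0, 0, 0, 0.004, 0, 0, 0, 0, 0, 0.0045, 0, 0, 0]' | python3 drive.py
echo '[0, 0, 0.0005, 0, 0, 0, 0, 0, 0.001, 0, 0, 0, 0, 0, 0.001, 0, 0, 0]' | python3 drive.py
```

```text
clock: 25.5
tcp_pos: [0.6716, 0.1298, 0.1817]
orientation: [-2.221, -2.221, 0.002]
contact_force: [-0.6, -0.4, -1.6]
grip_width: 0.0466
gripper_force: 41.9
clock: 26.0
tcp_pos: [0.6723, 0.1301, 0.1788]
orientation: [2.221, 2.221, 0.001]
contact_force: [0.4, -0.3, -0.6]
grip_width: 0.0472
gripper_force: 41.9
clock: 26.3
tcp_pos: [0.6722, 0.1301, 0.1781]
orientation: [2.221, 2.221, 0.0]
contact_force: [-2.0, -1.7, 2.9]
grip_width: 0.047
gripper_force: 42.2
```

```bash
echo '[0, 0, 0, 0, 0, 0, 0, 0, 0, 0, 0, 0, 0, 0, 0, 0, 0, 0, 0, 0, 0, 0, 0, 0]' | python3 drive.py 0.085
echo '[0, 0, -0.01, 0, 0, 0, 0, 0, -0.03, 0, 0, 0, 0, 0, -0.055, 0, 0, 0, 0, 0, -0.08, 0, 0, 0, 0, 0, -0.12, 0, 0, 0]' | python3 drive.py
echo '[0, -0.04, 0, 0, 0, 0, 0, -0.08, 0, 0, 0, 0, 0, -0.12, 0, 0, 0, 0, 0, -0.16, 0, 0, 0, 0, 0, -0.2, 0, 0, 0, 0]' | python3 drive.py
echo '[0, 0, 0, 0, 0, 0, 0, 0, 0, 0, 0, 0, 0, 0, 0, 0, 0, 0]' | python3 drive.py
python3 - <<'E'
from h import *
c=imaging.camera_info("top");p,_=imaging.grab_frame("top");cv2.imwrite("pics/t4.png",p)
for uv,z in(((415,154),.233),((361,161),.205),((308,157),.179),((263,163),.155)):
    b=blob(lid(p),uv,22);X=np.array([ray(c,q,z) for q in b[:,0]],np.float32);print(cv2.minEnclosingCircle(X))
p,_=imaging.grab_frame("scene");cv2.imwrite("pics/s4.png",p)
E
```

```text
clock: 26.7
tcp_pos: [0.6722, 0.13, 0.1776]
orientation: [2.222, 2.221, 0.0]
contact_force: [0.1, 0.1, 0.7]
grip_width: 0.0847
gripper_force: 0.0
clock: 27.2
tcp_pos: [0.6712, 0.1296, 0.2974]
orientation: [-2.22, -2.22, 0.004]
contact_force: [-0.5, 0.5, -0.1]
grip_width: 0.0851
gripper_force: 0.0
clock: 27.7
tcp_pos: [0.4706, 0.1302, 0.2982]
orientation: [2.221, 2.221, 0.001]
contact_force: [-0.8, 0.6, 0.5]
grip_width: 0.0849
gripper_force: 0.0
clock: 28.0
tcp_pos: [0.4733, 0.1301, 0.2984]
orientation: [2.222, 2.22, 0.003]
contact_force: [-0.4, 0.4, -0.3]
grip_width: 0.0852
gripper_force: 0.0
((0.6587627530097961, -0.13461463153362274), 0.03374345228075981)
((0.6574550271034241, -0.05109252408146858), 0.03056441992521286)
((0.6730482578277588, 0.039373911917209625), 0.027730807662010193)
((0.6710869073867798, 0.12947724759578705), 0.024819983169436455)
```

View pics/t4.png

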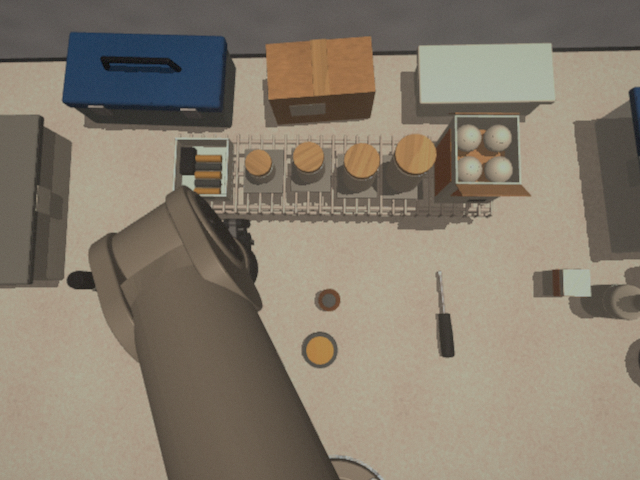

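View pics/s4.png

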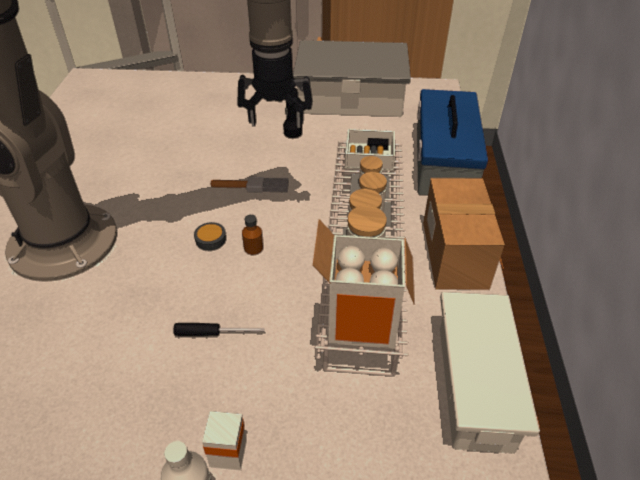

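Both views show all four lids in falling order from the carton: (415,154), (361,161), (308,157) and (258,164) in the top view. The bottle is still at (329,300) and the gripper is clear.

```bash
python3 -c "
from bench import r, imaging, telemetry
print(r.hand_in())"
```

```text
the job is handed in; nothing more can be done
None
```

All four canisters are standing on their own pads, stepping down from the tallest by the carton to the shortest by the basket, each within about 3 mm of the pad centre by my measurements; the glass bottle was not moved, and the job is handed in (it returned no verdict).

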